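Let the specimen case's lid down on the back of the fingers

ROBOT

A 6-joint arm with a two-finger parallel gripper is mounted at the origin on the work surface. World frame = base frame: x ahead of the robot, y to its left, z up, the work surface at z = 0. Lengths are in mm, angles in rad, forces in N, time in s.
With the tool pointing down it reaches from about 425 to 1125 mm from the base axis. Payload 14.9 kg.
Tool frame: the origin (TCP) lies at the very end of the fingers, on their centre line; the grasp point (between the pads) lies grasp_offset behind it (grasp_offset is the distance from the TCP to the grasp point, in mm); z points along the fingers, y is the line along which they close (so a half turn about z gives the same grasp; the last joint's range is limited). The gripper opens to 91 mm and grips with 3 to 60 N. Pads are 32 mm wide; open, the fingers measure 118 mm over their backs; the gripper's body (76 mm by 178 mm) begins 60 mm behind the grasp point.
Start: joints at [-1.358, 0.379, 1.734, -0, 1.028, -0.033], TCP at [170.327, -678.975, 213.932] pointing down, gripper open.
Joint ranges: [-2.77, 2.77], [-0.74, 2.19], [0, 2.66], [-1.06, 4.2], [0.31, 2.87], [-3.08, 3.08]. Speed limits (rad/s): [1.89, 1.89, 2.39, 3.14, 3.14, 3.14].

INTERFACE

Orientations are given as a unit quaternion [x, y, z, w].
In Python, from station import get_state, camera, job_done, grasp_offset gives the robot as it stands.
- The arm moves only by the tool step_arm, never from a script. Its argument "commands" is a list of rows, each a list of 7 numbers: the closure, from -1 (fully open) to 1 (shut), then the shift along the tool's x, y, z normalised to -1 to 1, where 1 is 25 mm, then the turn, a rotation vector about the tool's x, y, z normalised to -1 to 1, where 1 is 4 degrees. A call has 1 to 10 rows; each row shifts and turns the commanded pose from where the row before left it, along the tool's axes as they then stand; what a row does not reach is not made up. A row lasts 1/12 s, in which the tool goes at most 41.7 mm and 7.16 degrees, less where a joint would pass 70% of its speed; a pose out of reach is approached as far as the arm can. A call with a number of a shift or a turn outside -1 to 1 is refused whole. A call with a gripper value outside its range is refused whole. The fingers move at their own pace and stop on an object; "newtons" is the grip in N (left out, the last holds). Time passes only in rows, so rows that do not move let the fingers close. It gives the time, the measured TCP pose, the force, the opening and the grip force at its end, in the units of the state.
- get_state(): the state, without advancing time (a new reading comes with each control period).
- camera(name): name is "scene" or "top"; returns a dict with "img" (400x640x3 uint8, red, green, blue), "vfov" (degrees; the focal length in pixels is half the picture's height over the tangent of half this angle, whatever the lens; pixels are square), "cx", "cy" (the principal point, pixels), "k1" (the pictures are not rectified: a ray, as slopes to the right and down, at radius r is drawn at 1 + k1 r^2 times it, then the intrinsics apply), "camera_from_world" (4x4, takes a point from world to camera coordinates). Camera axes: x right, y up, looking along -z (the intrinsics and any distortion apply to the point x, -y, -z); pixel columns grow to the right and rows downward; lengths in mm; the calibration is good to about 2 mm. A picture is of the moment at which its call begins. There is no depth.
- job_done(): hands the job in; it is judged then, once.
The state is a dict: "time_s": time; "joint_positions": joint angles; "dq": joint speeds; "joint_torque": joint torques, N m; "eef_pos": TCP position; "tool_rot": TCP orientation; "force": force on the tool from outside, world axes, zero at the start; "ft_torque": the same for the moment, N m; "opening": finger opening in mm; "grasp_force": force on a finger pad.
Only numpy, scipy, OpenCV 4.12 (cv2) and the standard library are available. Lean on these libraries where they do the work, as an engineer would, in place of code of your own. Each camera call takes 0.05 s, during which the arm holds its last target. There are 200 camera calls.

TASK

The lid of the wooden specimen case stands open, leaning back past upright: tip it towards you with the fingers from behind until it falls by itself, catch it from below on the outside of the fingers before it is down, and with it resting there lower it gently until it is fully shut, without a clap. Do not pinch or grip the lid, leave the jar, the brush pot, the pebble and the charcoal where they are, and finish clear of everything.

Things in the scene. Friction and masses are not known exactly. Their poses are not given: they have to be found in the camera images.
- lid (a joint): lid hinge, rad. 0 = fully shut; pi/2 upright; 1.75 = stop, leaning back. Balances near 1.49, falls shut by itself below 1.45. Viscous hinge (0.55 N m s/rad; lid 0.4 kg, +-15%): no coasting, a few N at its edge move it. Let go, it takes about 3 s from 1.35 to 0.8, then 1.7 s to shut, clapping at 0.5 to 0.65 rad/s; shut at under 0.4 rad/s it does not clap.
- lid_hinge (a point): point on the hinge axis, at the middle of its length, at the top of the case's far wall (100 mm above the table). The axis lies along the case's y. Attitude turns with the lid.
- lid_edge (a point): middle of the free edge, underside corner. The lid is a flat board 160 mm (hinge to edge) x 220 x 13 thick. At joint value q this point is, in the case's axes, at hinge + (-160 cos q, 0, 160 sin q) mm; the outer face is 13 mm from it along (sin q, 0, cos q). Shut, the edge overhangs the case's near wall by 30 mm: a lip 100 mm above the table, free below and in front.
- case: dark wooden specimen case, open on top with six compartments of stones, 130 mm (x) by 220 mm (y) by 100 mm high, fixed to the table. Origin: centre of its underside. Its x points from its near wall (robot's side, where the lid's free edge closes) to its far wall (hinge side); z up.
- jar: closed glass paint jar with black cap, 60 mm wide, 85 mm high, beside the case; origin at the centre of its underside. A bystander.
- pot: terracotta pot, 80 mm wide at the rim, 90 mm high, with paint brushes up to about 200 mm, beside the case; origin at the centre of its underside. A bystander.
- pebble: grey pebble, 52 mm wide, 26 mm high, near a front corner of the case; origin at the centre of its underside. A bystander.
- charcoal: stick of black charcoal, 90 by 24 by 22 mm, near the other front corner of the case; origin at the centre of its underside. A bystander.

How it is judged (in metres and radians):
On the way, in this order (a step that is already met when the one before it is completed fails the run):
1. the lid, tipped past its balance, falls by itself, touching no finger (value of joint lid between 0.3 and 1.47 rad and velocity of joint lid below -0.02 rad/s and contact force between the fingers and lid_c0 below 0.05 N and contact force between the fingers and lid_c1 below 0.05 N), for 0.2 s.
2. the lid is caught: its underside rests on the outside of the fingers (the grasp point between them lies below the underside), well before it is shut, and it sinks slowly or not at all (value of joint lid between 0.2 and 1.3 rad and velocity of joint lid above -0.4 rad/s and contact force between the fingers and lid_c0 above 0.2 N and contact force between the fingers and lid_c1 below 0.1 N and z of the grasp point in the frame of lid_edge below -0.002 m), for 0.3 s.
At the end, for the whole second after the job is handed in: the lid is fully shut (joint within 0.03 rad of 0) and at rest, and jar, pot, pebble and charcoal stand within 15 mm of where they were, upright (value of joint lid below 0.03 rad and velocity of joint lid between -0.02 and 0.02 rad/s and distance of each of jar, pot, pebble, charcoal from where it was at the start of the episode below 0.015 m and angle between each of jar, pot, pebble, charcoal's own z axis and vertical below 0.15 rad); the robot touches nothing.
It fails at once if the lid claps shut (faster than 0.4 rad/s in the last 0.12 rad) (value of joint lid below 0.12 rad and velocity of joint lid below -0.4 rad/s).
It fails at once if the lid is pinched: the fingers press on its underside and its top face at once (contact force between the fingers and lid_c0 above 1.5 N and contact force between the fingers and lid_c1 above 1.5 N).
It fails at once if a bystander is moved, lifted or tipped (distance of any of jar, pot, pebble, charcoal from where it was at the start of the episode above 0.02 m or angle between any of jar, pot, pebble, charcoal's own z axis and vertical above 0.3 rad).
It also fails if it takes over 56 s, if anything falls off the work surface, if the arm or the gripper's body presses on something with over 40 N, if the wrist force passes 120 N, or if a joint passes its speed limit or range.

## Working session

There is one attempt and no reset: what is moved stays moved. The work goes in short steps, Python scripts to look and compute and a tool call to move; the robot and the scene stay as the last step left them, time stands still between calls to the robot, and variables do not carry over. Pictures are saved under pics/ and viewed, at most 13 in all, crops included, and the job is handed in when it is done.

Besides the shell and the picture viewer there is one more tool, called after "Request:" as name(argument=value, ...) on one line, values as JSON. step_arm: Moves the arm, as the interface text tells. Scaled input: -1 to 1 covers 25 mm each way for a shift and 4 degrees each way for a turn. Its arguments: {"type":"object","properties":{"commands":{"type":"array","items":{"type":"array","items":{"type":"number"}}},"newtons":{"type":"number"}},"required":["commands"]}

```bash
mkdir -p pics; ls; python3 - <<'E'
from station import *
import cv2,numpy as np
print(get_state(), grasp_offset)
np.set_printoptions(suppress=True,precision=4)
for n in("scene","top"):
    c=camera(n); cv2.imwrite(f"pics/{n}0.png",c["img"][:,:,::-1]); np.save(f"pics/{n}0.npy",c,allow_pickle=True)
    print(n,c["vfov"],c["cx"],c["cy"],c["k1"],c["camera_from_world"])
E
```

```text
pics
{'time_s': 0.0, 'joint_positions': array([-1.35831559e+00,  3.79433329e-01,  1.73479456e+00, -2.26850608e-05,
        1.02853546e+00, -3.33171071e-02]), 'dq': array([ 3.95423852e-04,  6.16613040e-05,  7.81369660e-04,  1.44414952e-04,
       -8.90200815e-04,  9.65379380e-04]), 'joint_torque': array([ 5.03011597e-04, -7.63730192e+01, -4.34375131e+01,  6.49842597e-02,
        4.24545351e-02, -6.88909358e-05]), 'eef_pos': array([ 170.22061472, -678.55643333,  213.26412643]), 'tool_rot': array([ 9.92456540e-01,  1.22595568e-01, -6.20393770e-05, -5.82131367e-04]), 'force': array([-0.13401351, -0.32490499, -0.72520302]), 'ft_torque': array([-0.01795793,  0.04297187, -0.01086991]), 'grasp_force': 0.0, 'opening': 91.06626192603288} 18.8
scene 57.50573016367792 318.4842954140235 203.9709347277701 -0.039750398665595356 [[   -0.3604     0.9328     0.0001   157.0217]
 [   -0.7915    -0.3058     0.5291   381.5999]
 [    0.4936     0.1906     0.8485 -1054.1951]
 [    0.         0.         0.         1.    ]]
top 42.00370981495475 326.0755427159432 201.43708656972436 -0.11122922857564002 [[   -0.0198    -0.9998    -0.0078    28.3764]
 [    0.9987    -0.0202     0.0468  -533.1151]
 [   -0.0469    -0.0069     0.9989 -1132.1987]
 [    0.         0.         0.         1.    ]]
```

View pics/scene0.png

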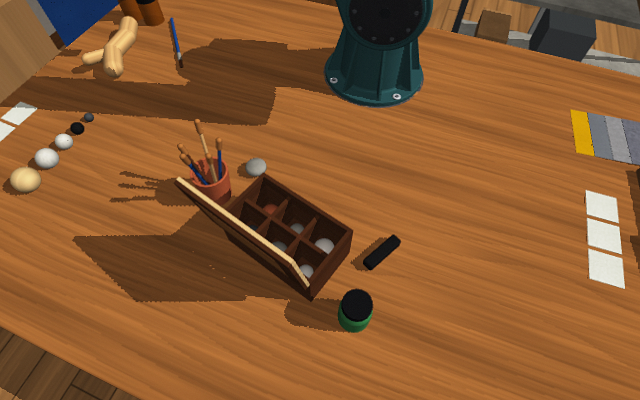

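View pics/top0.png

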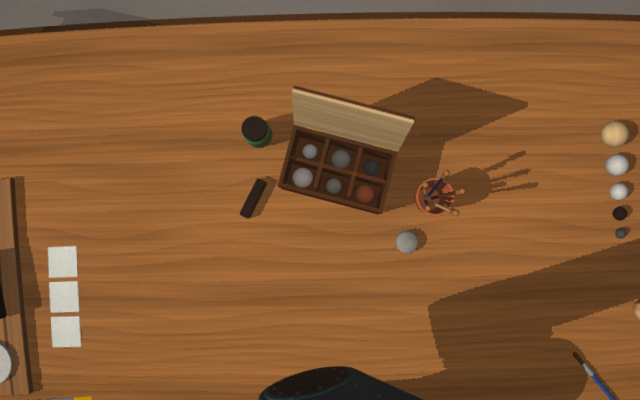

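The scene view shows the case open towards the robot, with the lid's top edge running from (180,180) to (307,285). In the top view the lid edge runs from (293,88) to (413,119), and the near rim from (279,187) to (383,212). The jar is at (257,130), charcoal (253,198), pot (435,196) and pebble (406,242).

```bash
cat > h.py <<'E'
import numpy as np,cv2
def K(c):
    f=200/np.tan(np.radians(c["vfov"]/2)); return np.array([[f,0,c["cx"]],[0,f,c["cy"]],[0,0,1.]]),np.array([c["k1"],0,0,0.])
def ray(c,uv):
    k,d=K(c); s=cv2.undistortPoints(np.array(uv,float).reshape(-1,1,2),k,d).reshape(-1,2)
    T=c["camera_from_world"]; R=T[:3,:3]; o=-R.T@T[:3,3]
    return o,np.c_[s[:,0],-s[:,1],-np.ones(len(s))]@R
def onz(c,uv,z):
    o,d=ray(c,uv); return o+d*((z-o[2])/d[:,2])[:,None]
def proj(c,P):
    k,d=K(c);T=c["camera_from_world"];p=np.atleast_2d(P)@T[:3,:3].T+T[:3,3]
    return cv2.projectPoints(p*[1,-1,-1],np.zeros(3),np.zeros(3),k,d)[0].reshape(-1,2)
E
python3 - <<'E'
import cv2,numpy as np
t=cv2.imread("pics/top0.png")
cv2.imwrite("pics/tc.png",cv2.resize(t[75:265,230:470],None,fx=3.15,fy=3.15,interpolation=cv2.INTER_CUBIC))
E
```

```text
(no output)
```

View pics/tc.png

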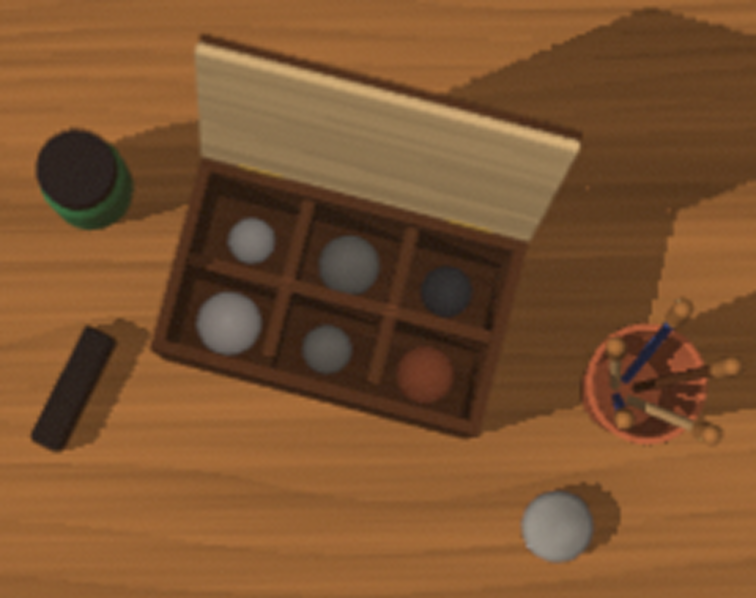

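The crop shows the near rim corners at (154,348) and (478,430). The hinge line runs (203,160)–(527,240) and the lid's underside edge (197,46)–(580,147).

```bash
python3 - <<'E'
import numpy as np; from h import *
np.set_printoptions(suppress=True,precision=1)
c=np.load("pics/top0.npy",allow_pickle=True).item(); s=np.load("pics/scene0.npy",allow_pickle=True).item()
f=lambda p:np.array(p)/3.15+[230,75]
print("cam",ray(c,[[0,0]])[0],ray(s,[[0,0]])[0])
rim=onz(c,f([[154,346],[478,428]]),100);hin=onz(c,f([[203,160],[527,240]]),100);ed=onz(c,f([[197,46],[580,147]]),257)
for n,a in(("rim",rim),("hinge",hin),("edge",ed)):
    d=a[0]-a[1];print(n,a,"len",np.linalg.norm(d),"ang",np.degrees(np.arctan2(-d[0],d[1])) ,"mid",a.mean(0))
for n,p,z in(("jar",[[78,168]],85),("pot",[[645,382]],90),("pebble",[[557,526]],13),("charcoal",[[105,332],[45,447],[87,328],[118,343],[33,437]],22)): print(n,onz(c,f(p),z))
print("brushtips",onz(c,f([[680,308],[730,367],[710,433],[615,347],[625,420]]),190))
E
```

```text
cam [ 479.9    9.8 1156.1] [879.  171.2 692.6]
rim [[565.2 112.5 100. ]
 [508.  -95.4 100. ]] len 215.6461388091263 ang -15.381552051713197 mid [536.6   8.5 100. ]
hinge [[ 686.    78.9  100. ]
 [ 629.3 -130.4  100. ]] len 216.821926444077 ang -15.16416240633014 mid [657.6 -25.8 100. ]
edge [[ 719.9   71.   257. ]
 [ 658.6 -140.7  257. ]] len 220.35406208982764 ang -16.151104547930917 mid [689.2 -34.8 257. ]
jar [[685.6 162.7  85. ]]
pot [[ 536.1 -206.5   90. ]]
pebble [[ 441.  -157.6   13. ]]
charcoal [[582.  154.1  22. ]
 [502.9 197.   22. ]
 [585.1 166.6  22. ]
 [574.2 145.1  22. ]
 [510.  205.3  22. ]]
brushtips [[ 574.4 -208.5  190. ]
 [ 538.7 -237.4  190. ]
 [ 499.8 -224.1  190. ]
 [ 551.9 -168.9  190. ]
 [ 508.6 -173.6  190. ]]
```

Request:
step_arm(commands=[[1,0,0,-1,0,0,0.74],[1,0,0,-1,0,0,0.74],[1,0,0,-1,0,0,0.74],[1,0,0,-1,0,0,0.74],[1,0,0,-0.5,0,0,0.74],[1,0,0,0,0,0,0.74],[1,0,0,0,0,0,0.74],[1,0,0,0,0,0,0.74],[1,0,0,0,0,0,0.74],[1,0,0,0,0,0,0.74]], newtons=5)

```text
time_s: 0.93
eef_pos: [170.3, -678.8, 326.1]
tool_rot: [0.991, -0.136, -0.0, -0.0]
force: [-0.2, 0.4, 1.0]
opening: 27.3
grasp_force: 0.0
```

```bash
cat > w.py <<'E'
import numpy as np
from scipy.spatial.transform import Rotation as R
from station import *
np.set_printoptions(suppress=True,precision=2)
H=np.array([661.,-26.5,100]); ps=np.radians(-15.5)
C=np.array([[np.cos(ps),-np.sin(ps),0],[np.sin(ps),np.cos(ps),0],[0,0,1]])  # columns: case axes in world
def st():
    s=get_state(); r=R.from_quat(s["tool_rot"]).as_matrix()
    p=C.T@(s["eef_pos"]-H)
    print("t",round(s["time_s"],2),"case TCP",p,"toolx",C.T@r[:,0],"tooly",C.T@r[:,1],"toolz",C.T@r[:,2],"F",C.T@s["force"],"q",s["joint_positions"],"op",s["opening"])
    return p,r
def to(X,Y,Z):  # needed shift in tool axes, units of 25mm; Z above table
    p,r=st(); print("shift units",r.T@(C@(np.array([X,Y,Z-100])-p))/25)
E
python3 -c "
from w import *
to(-190,10,230)"
```

```text
t 0.93 case TCP [-298.59 -759.68  226.05] toolx [ 1. -0. -0.] tooly [-0. -1. -0.] toolz [-0.  0. -1.] F [-0.26  0.36  0.98] q [-1.36  0.28  1.66 -0.    1.21  0.49] op 27.25511679524483
shift units [  4.26 -30.8    3.86]
```

Request:
step_arm(commands=[[1,1,-1,0,0,0,0],[1,1,-1,0,0,0,0],[1,1,-1,0,0,0,0],[1,1,-1,0,0,0,0],[1,0.3,-1,0,0,0,0],[1,0,-1,0,0,0,0],[1,0,-1,0,0,0,0],[1,0,-1,0,0,0,0],[1,0,-1,0,0,0,0],[1,0,-1,0,0,0,0]])

```text
time_s: 1.77
eef_pos: [340.9, -465.5, 326.1]
tool_rot: [0.991, -0.135, -0.0, -0.0]
force: [0.2, 0.5, 0.1]
opening: 0.4
grasp_force: 0.0
```

Request:
step_arm(commands=[[1,0,-1,0,0,0,0],[1,0,-1,0,0,0,0],[1,0,-1,0,0,0,0],[1,0,-1,0,0,0,0],[1,0,-1,0,0,0,0],[1,0,-1,0,0,0,0],[1,0,-1,0,0,0,0],[1,0,-1,0,0,0,0],[1,0,-1,0,0,0,0],[1,0,-1,0,0,0,0]])

```text
time_s: 2.6
eef_pos: [407.6, -224.7, 326.3]
tool_rot: [0.991, -0.135, -0.0, -0.0]
force: [0.2, -0.3, -0.5]
opening: 0.3
grasp_force: 0.0
```

Request:
step_arm(commands=[[1,0,-1,0,0,0,0],[1,0,-1,0,0,0,0],[1,0,-1,0,0,0,0],[1,0,-1,0,0,0,0],[1,0,-1,0,0,0,0],[1,0,-1,0,0,0,0],[1,0,-1,0,0,0,0],[1,0,-1,0,0,0,0],[1,0,-1,0,0,0,0],[1,0,-1,0,0,0,0]])

```text
time_s: 3.43
eef_pos: [474.5, 16.2, 326.3]
tool_rot: [0.991, -0.135, -0.0, 0.0]
force: [-0.4, -0.6, 0.0]
opening: 0.8
grasp_force: 0.0
```

```bash
python3 -c "
from w import *
to(-190,10,150)"
```

```text
t 3.43 case TCP [-191.14   -8.67  226.28] toolx [ 1. -0. -0.] tooly [-0. -1.  0.] toolz [-0. -0. -1.] F [-0.24 -0.66  0.  ] q [-0.01 -0.12  2.09 -0.    1.18  1.83] op 0.7698512548843952
shift units [ 0.05 -0.75  7.05]
```

Request:
step_arm(commands=[[1,0,-0.5,1,0,0,0],[1,0,-0.25,1,0,0,0],[1,0,0,1,0,0,0],[1,0,0,1,0,1,0],[1,0,0,0,0,1,0],[1,0,0,0,0,1,0],[1,0,0,0,0,1,0],[1,0,0,0,0,1,0],[1,0,0,0,0,1,0],[1,0,0,0,0,1,0]])

```text
time_s: 4.27
eef_pos: [479.4, 33.2, 226.5]
tool_rot: [0.961, -0.131, 0.241, 0.032]
force: [0.7, 0.1, -0.4]
opening: 0.6
grasp_force: 0.0
```

```bash
python3 -c "
from w import *
to(-170,10,75)"
```

```text
t 4.27 case TCP [-190.95    9.03  126.54] toolx [ 0.88 -0.    0.47] tooly [ 0. -1. -0.] toolz [ 0.47  0.   -0.88] F [ 0.64  0.32 -0.41] q [ 0.12 -0.17  2.39 -0.39  0.49  2.26] op 0.5576104697226641
shift units [-2.12 -0.03  5.74]
```

Request:
step_arm(commands=[[1,-0.35,0,0.96,0,0,0],[1,-0.35,0,0.96,0,0,0],[1,-0.35,0,0.96,0,0,0],[1,-0.35,0,0.96,0,0,0],[1,-0.35,0,0.96,0,0,0],[1,-0.35,0,0.96,0,0,0]])

```text
time_s: 4.77
eef_pos: [498.9, 42.6, 101.4]
tool_rot: [0.963, -0.137, 0.225, 0.055]
force: [0.4, -0.7, 0.3]
opening: 0.3
grasp_force: 0.0
```

```bash
python3 -c "
from w import *
to(-170,10,75)"
```

```text
t 4.77 case TCP [-174.63   23.29    1.36] toolx [ 0.89 -0.    0.45] tooly [-0.02 -1.    0.04] toolz [ 0.45 -0.05 -0.89] F [ 0.54 -0.55  0.31] q [ 0.16  0.16  2.38 -0.89  0.31  2.83] op 0.2579417176026116
shift units [-0.31  0.48  1.05]
```

```bash
cat >> w.py <<'E'
def plan(X,Y,Z,th):  # shift after rotation is about TCP: give shift in the FINAL tool frame, and rotvec in units of 4deg
    p,r=st(); t=np.radians(th)
    g=C@np.array([[np.cos(t),0,np.sin(t)],[0,-1,0],[np.sin(t),0,-np.cos(t)]])
    d=C@(np.array([X,Y,Z-100])-p)/25
    print("rot units",np.degrees(R.from_matrix(r.T@g).as_rotvec())/4,"shift now",r.T@d,"final frame",g.T@d)
E
python3 -c "
from w import *
plan(-174,0,85,20)"
```

```text
t 4.77 case TCP [-174.63   23.29    1.36] toolx [ 0.89 -0.    0.45] tooly [-0.02 -1.    0.04] toolz [ 0.45 -0.05 -0.89] F [ 0.54 -0.55  0.31] q [ 0.16  0.16  2.38 -0.89  0.31  2.83] op 0.2579417176026116
rot units [ 0.72 -1.65 -0.06] shift now [-0.27  0.9   0.64] final frame [-0.2   0.93  0.62]
```

Request:
step_arm(commands=[[1,0,0,0,0.36,-0.82,-0.03],[1,0,0,0,0.36,-0.83,-0.03],[1,-0.1,0.47,0.31,0,0,0],[1,-0.1,0.47,0.31,0,0,0],[1,0,0,0,0,0,0]])

```text
time_s: 5.18
eef_pos: [493.1, 19.9, 93.1]
tool_rot: [0.973, -0.136, 0.183, 0.04]
force: [-1.1, -0.8, 0.3]
opening: 0.5
grasp_force: 0.0
```

```bash
python3 -c "
from w import *
plan(-120,0,200,20)"
```

```text
t 5.18 case TCP [-174.18   -0.11   -6.88] toolx [ 0.93 -0.    0.37] tooly [-0.01 -1.    0.03] toolz [ 0.37 -0.03 -0.93] F [-0.81 -1.07  0.27] q [ 0.08  0.17  2.37 -0.54  0.31  2.42] op 0.544066128149469
rot units [ 0.45 -0.4  -0.03] shift now [ 3.59  0.09 -3.18] final frame [ 3.5  -0.   -3.28]
```

```bash
python3 -c "
from w import *
plan(-176,0,78,15)"
```

```text
t 5.18 case TCP [-174.18   -0.11   -6.88] toolx [ 0.93 -0.    0.37] tooly [-0.01 -1.    0.03] toolz [ 0.37 -0.03 -0.93] F [-0.81 -1.07  0.27] q [ 0.08  0.17  2.37 -0.54  0.31  2.42] op 0.544066128149469
rot units [ 0.45 -1.65 -0.05] shift now [-0.29 -0.02  0.54] final frame [-0.23 -0.    0.57]
```

Request:
step_arm(commands=[[1,0,0,0,0.22,-0.82,0],[1,0,0,0,0.22,-0.82,0],[1,-0.12,0,0.28,0,0,0],[1,-0.12,0,0.28,0,0,0],[1,0,0,0,0,0,0]])

```text
time_s: 5.6
eef_pos: [490.2, 21.1, 76.7]
tool_rot: [0.982, -0.136, 0.133, 0.02]
force: [-1.2, 0.0, -1.2]
opening: 0.5
grasp_force: 0.0
```

```bash
python3 -c "
from w import *
plan(-120,0,200,20)"
```

```text
t 5.6 case TCP [-177.3     0.26  -23.28] toolx [ 0.96 -0.    0.27] tooly [-0. -1.  0.] toolz [ 0.27 -0.   -0.96] F [-1.13 -0.28 -1.22] q [ 0.04  0.21  2.33 -0.25  0.36  2.11] op 0.5387884276175682
rot units [ 0.06  1.14 -0.04] shift now [ 3.52  0.02 -4.14] final frame [ 3.84  0.01 -3.85]
```

Request:
step_arm(commands=[[1,0.1,0,-1,0,-1,0],[1,0,0,-1,0,-1,0],[1,0,0,-1,0,-1,0],[1,0,0,-1,0,-0.9,0],[1,0,0,-1,0,0,0],[1,0,0,-1,0,0,0],[1,0,0,-1,0,0,0],[1,0,0,-1,0,0,0],[1,0.5,0,-1,0,0,0],[1,1,0,-0.5,0,0,0]])

```text
time_s: 6.43
eef_pos: [514.1, 14.7, 317.2]
tool_rot: [0.99, -0.138, 0.0, 0.003]
force: [1.6, 0.3, -0.1]
opening: 0.4
grasp_force: 0.0
```

```bash
python3 -c "
from w import *
plan(80,0,315,0)"
```

```text
t 6.43 case TCP [-152.62    0.46  217.22] toolx [ 1.   -0.01  0.  ] tooly [-0.01 -1.    0.01] toolz [ 0.   -0.01 -1.  ] F [ 1.49  0.68 -0.09] q [-0.01 -0.04  2.03 -0.01  1.15  1.84] op 0.4397335695540065
rot units [ 0.08 -0.02 -0.08] shift now [ 9.3  -0.03  0.1 ] final frame [9.3  0.02 0.09]
```

Request:
step_arm(commands=[[1,1,0,0,0.08,0,-0.08],[1,1,0,0,0,0,0],[1,1,0,0,0,0,0],[1,1,0,0,0,0,0],[1,1,0,0,0,0,0],[1,1,0,0,0,0,0],[1,1,0,0,0,0,0],[1,1,0,0,0,0,0],[1,1,0,0,0,0,0],[1,0.5,0,0,0,0,0]])

```text
time_s: 7.27
eef_pos: [745.1, -49.1, 312.7]
tool_rot: [0.991, -0.135, -0.001, 0.0]
force: [0.2, -0.9, -0.5]
opening: 0.7
grasp_force: 0.0
```

Request:
step_arm(commands=[[1,0,0,0.5,0,0,0],[1,0,0,1,0,0,0],[1,0,0,1,0,0,0],[1,0,0,0.8,0,0,0],[1,0,0,0,0,0,0]])

```text
time_s: 7.68
eef_pos: [739.9, -47.4, 225.7]
tool_rot: [0.991, -0.135, -0.004, -0.001]
force: [-0.8, 1.1, -1.8]
opening: 0.5
grasp_force: 0.0
```

```bash
python3 -c "
from w import *
import cv2
plan(60,0,230,0)
c=camera('scene'); cv2.imwrite('pics/s1.png',cv2.resize(c['img'][60:320,120:460,::-1],None,fx=2,fy=2))"
```

```text
t 7.68 case TCP [ 81.6    0.96 125.72] toolx [ 1.    0.   -0.01] tooly [ 0. -1. -0.] toolz [-0.01  0.   -1.  ] F [-1.08  0.8  -1.83] q [-0.1   0.43  1.63  0.    1.08  1.74] op 0.48364272546190945
rot units [-0.    0.13  0.01] shift now [-0.87  0.04 -0.16] final frame [-0.86  0.04 -0.17]
```

View pics/s1.png

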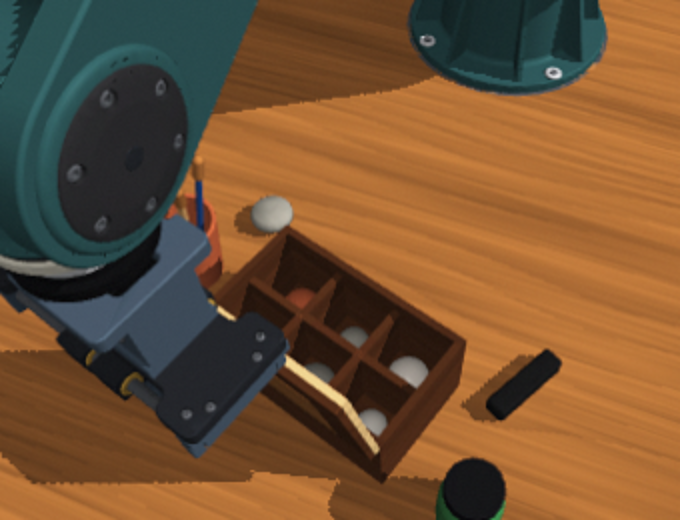

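The view shows the gripper astride the lid with the fingers behind it, all bystanders clear. Now I push.

Request:
step_arm(commands=[[1,-0.6,0,0,0,0,0],[1,-0.6,0,0,0,0,0],[1,-0.3,0,0,0,0,0],[1,-0.3,0,0,0,0,0],[1,-0.3,0,0,0,0,0],[1,-0.3,0,0,0,0,0],[1,-0.3,0,0,0,0,0],[1,-0.3,0,0,0,0,0],[1,-0.2,0,0,0,0,0],[1,0,0,0,0,0,0]])

```text
time_s: 8.57
eef_pos: [665.1, -26.1, 231.8]
tool_rot: [0.991, -0.134, -0.001, -0.002]
force: [1.1, 0.1, -0.9]
opening: 0.5
grasp_force: 0.0
```

```bash
python3 -c "
from w import *
import cv2
plan(60,0,330,0)
c=camera('top'); cv2.imwrite('pics/t1.png',cv2.resize(c['img'][60:260,220:460,::-1],None,fx=3,fy=3))"
```

```text
t 8.57 case TCP [  3.86   1.44 131.84] toolx [ 1.  0. -0.] tooly [ 0. -1. -0.] toolz [-0.  0. -1.] F [ 1.05  0.39 -0.95] q [-0.08  0.31  1.8   0.01  1.04  1.76] op 0.4888724944564757
rot units [-0.05  0.05  0.03] shift now [ 2.23  0.05 -3.93] final frame [ 2.25  0.06 -3.93]
```

View pics/t1.png

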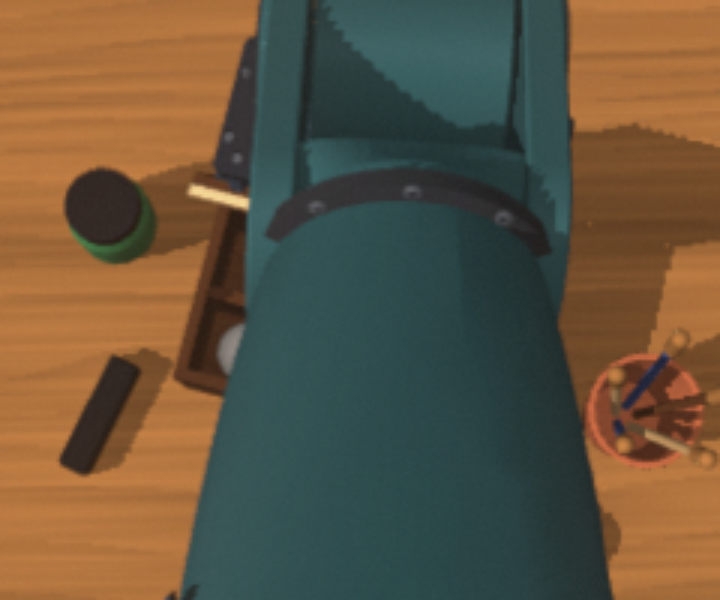

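Lid edge end seen at (189,190) in the crop, now past upright (about 1.38 rad), with bystanders untouched. Retreating over the top.

Request:
step_arm(commands=[[1,0.6,0,-0.2,0,0,0],[1,0.2,0,-1,0,0,0],[1,0,0,-1,0,0,0],[1,0,0,-1,0,0,0],[1,-1,0,-0.5,0,0,0],[1,-1,0,0,0,0,0],[1,-1,0,0,0,0,0],[1,-1,0,0,0,0,0],[1,-1,0,0,0,0,0],[1,-1,0,0,0,0,0]])

```text
time_s: 9.45
eef_pos: [539.9, 7.8, 324.5]
tool_rot: [0.991, -0.134, -0.001, -0.002]
force: [0.7, -0.2, -0.2]
opening: 0.3
grasp_force: 0.0
```

```bash
python3 -c "
from w import *
import cv2
plan(-150,0,190,20)
c=camera('scene'); cv2.imwrite('pics/s2.png',cv2.resize(c['img'][60:320,120:460,::-1],None,fx=2,fy=2))"
```

```text
t 9.45 case TCP [-125.86    0.65  224.54] toolx [ 1.  0. -0.] tooly [ 0. -1. -0.] toolz [-0.  0. -1.] F [ 0.73 -0.03 -0.15] q [-0.03  0.    1.97  0.    1.17  1.81] op 0.3484988043417045
rot units [-0.06  5.04  0.02] shift now [-0.95  0.04  5.38] final frame [-2.75  0.03  4.73]
```

View pics/s2.png

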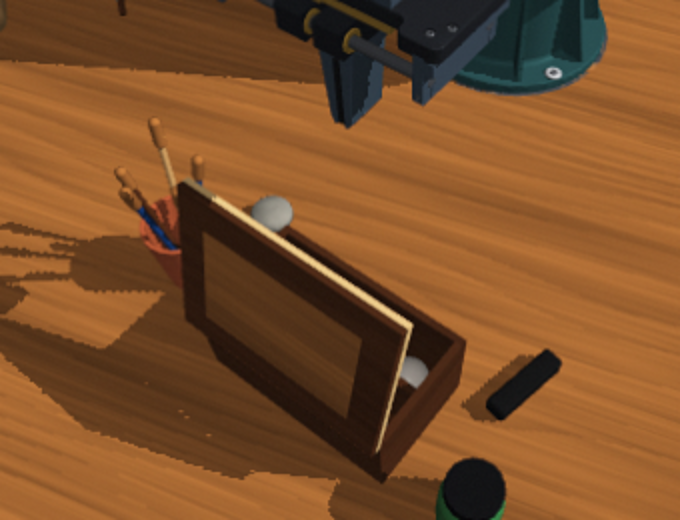

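The lid is falling freely at about 1.3 rad, and the gripper is above and in front of it (fingertips near (347,123)). Next is the catch pose.

Request:
step_arm(commands=[[1,-1,0,0.8,0,1,0],[1,-0.1,0,1,0,1,0],[1,-0.14,0,1,0,1,0],[1,-0.2,0,1,0,1,0],[1,-0.27,0,0.96,0,1,0],[1,-0.2,0,0.6,0,0,0]])

```text
time_s: 10.0
eef_pos: [514.1, 15.1, 185.3]
tool_rot: [0.976, -0.132, 0.171, 0.021]
force: [-1.0, -0.1, -0.1]
opening: 0.4
grasp_force: 0.0
```

```bash
python3 -c "
from w import *
from h import *
plan(-114,0,178,20)
c=camera('scene'); cv2.imwrite('pics/s3.png',cv2.resize(c['img'][60:320,120:460,::-1],None,fx=2,fy=2))
# predicted lid edge ends (case Y=+110) for several q
for q in(1.3,1.2,1.1,1.0,.9,.8): print(q,[((proj(c,H+C@np.array([-160*np.cos(q),y,160*np.sin(q)]))[0]-[120,60])*2).round() for y in(110,-110)])
"
```

```text
t 10.0 case TCP [-152.63    0.84   85.27] toolx [0.94 0.   0.34] tooly [ 0. -1. -0.] toolz [ 0.34  0.   -0.94] F [-0.93 -0.38 -0.14] q [ 0.04  0.    2.29 -0.2   0.52  2.03] op 0.39531544928730844
rot units [-0.06  0.03  0.02] shift now [1.35 0.04 0.8 ] final frame [1.35 0.03 0.8 ]
1.3 [array([409., 325.]), array([182., 179.])]
1.2 [array([421., 313.]), array([198., 171.])]
1.1 [array([433., 304.]), array([212., 165.])]
1.0 [array([443., 296.]), array([226., 162.])]
0.9 [array([452., 291.]), array([239., 160.])]
0.8 [array([460., 287.]), array([250., 160.])]
```

View pics/s3.png

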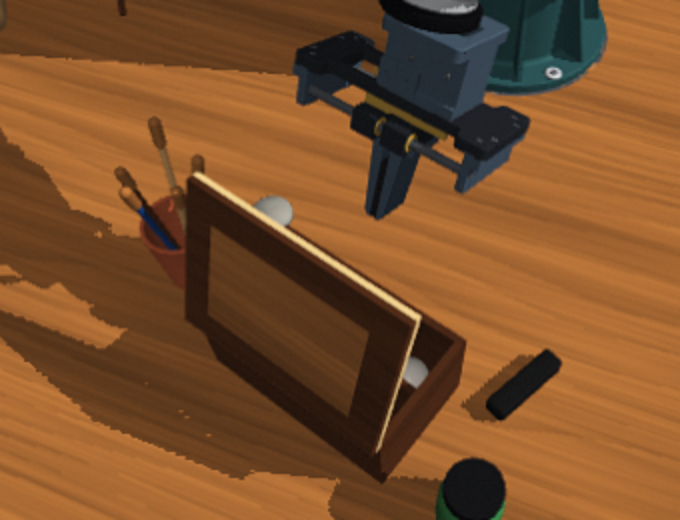

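The lid is at about 1.22 rad (edge end at (419,316)) and the fingers are in front of and below its path. I move under it and wait.

Request:
step_arm(commands=[[1,0.45,0,0.27,0,0,0],[1,0.45,0,0.27,0,0,0],[1,0.45,0,0.26,0,0,0],[1,0,0,0,0,0,0],[1,0,0,0,0,0,0],[1,0,0,0,0,0,0],[1,0,0,0,0,0,0],[1,0,0,0,0,0,0],[1,0,0,0,0,0,0],[1,0,0,0,0,0,0]])

```text
time_s: 10.88
eef_pos: [554.1, 4.7, 181.3]
tool_rot: [0.976, -0.132, 0.171, 0.021]
force: [-0.7, 0.3, -0.3]
opening: 0.5
grasp_force: 0.0
```

Request:
step_arm(commands=[[1,0,0,0,0,0,0],[1,0,0,0,0,0,0],[1,0,0,0,0,0,0],[1,0,0,0,0,0,0],[1,0,0,0,0,0,0],[1,0,0,0,0,0,0],[1,0,0,0,0,0,0],[1,0,0,0,0,0,0],[1,0,0,0,0,0,0],[1,0,0,0,0,0,0]])

```text
time_s: 11.72
eef_pos: [554.2, 4.6, 181.0]
tool_rot: [0.976, -0.132, 0.171, 0.021]
force: [-0.5, -0.0, -1.4]
opening: 0.2
grasp_force: 0.5
```

Request:
step_arm(commands=[[1,0,0,0,0,0,0],[1,0,0,0,0,0,0],[1,0,0,0,0,0,0],[1,0,0,0,0,0,0],[1,0,0,0,0,0,0],[1,0,0,0,0,0,0],[1,0,0,0,0,0,0],[1,0,0,0,0,0,0]])

```text
time_s: 12.38
eef_pos: [554.2, 4.6, 181.1]
tool_rot: [0.976, -0.132, 0.171, 0.021]
force: [-0.5, 0.3, -1.0]
opening: 0.6
grasp_force: 0.6
```

```bash
python3 -c "
from w import *
from h import *
st()
c=camera('scene'); cv2.imwrite('pics/s4.png',cv2.resize(c['img'][60:320,120:460,::-1],None,fx=2,fy=2))
for q in(1.,.9,.8,.7,.6): print(q,[((proj(c,H+C@np.array([-160*np.cos(q),y,160*np.sin(q)]))[0]-[120,60])*2).round() for y in(110,-110)])
"
```

```text
t 12.38 case TCP [-111.19    1.46   81.08] toolx [0.94 0.   0.34] tooly [ 0. -1. -0.] toolz [ 0.34  0.   -0.94] F [-0.59  0.15 -1.04] q [ 0.01  0.08  2.22 -0.18  0.51  2.  ] op 0.5966698783029959
1.0 [array([443., 296.]), array([226., 162.])]
0.9 [array([452., 291.]), array([239., 160.])]
0.8 [array([460., 287.]), array([250., 160.])]
0.7 [array([467., 286.]), array([261., 161.])]
0.6 [array([472., 286.]), array([270., 164.])]
```

View pics/s4.png

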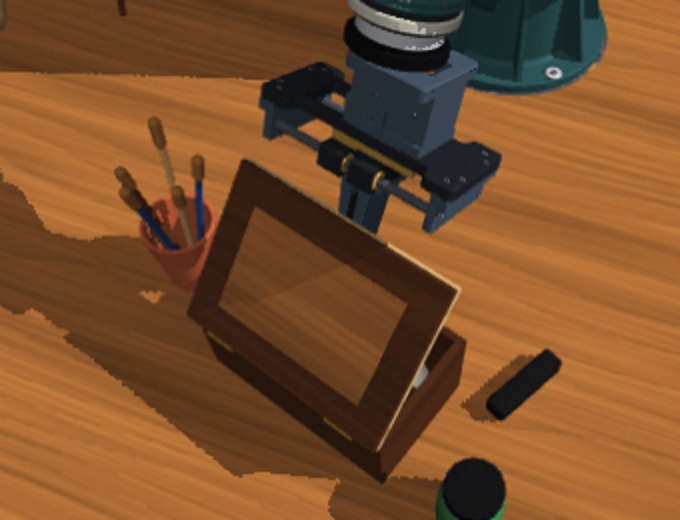

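The lid is at about 0.82 rad (edge end at (460,289)) with its edge on the fingers. I check that it's at rest by comparing frames.

```bash
python3 -c "
from w import *
c=camera('scene'); np.save('pics/a.npy',c['img'])"
```

Request:
step_arm(commands=[[1,0,0,0,0,0,0],[1,0,0,0,0,0,0],[1,0,0,0,0,0,0],[1,0,0,0,0,0,0]])

```text
time_s: 12.82
eef_pos: [554.3, 4.6, 181.1]
tool_rot: [0.976, -0.132, 0.171, 0.021]
force: [0.0, 0.1, -0.5]
opening: 0.6
grasp_force: 0.6
```

```bash
python3 -c "
from w import *
c=camera('scene'); a=np.load('pics/a.npy').astype(int); d=abs(a-c['img']).max(2)[120:300,210:360]; print((d>25).sum(),d.max()); 
plan(-166,0,75,15)"
```

```text
4 44
t 12.87 case TCP [-111.16    1.48   81.11] toolx [0.94 0.   0.34] tooly [ 0. -1. -0.] toolz [ 0.34  0.   -0.94] F [-0.84  0.73 -1.5 ] q [ 0.01  0.08  2.22 -0.18  0.51  2.  ] op 0.36222506360840995
rot units [-0.07 -1.22  0.01] shift now [-3.51  0.07  3.24] final frame [-3.22  0.06  3.53]
```

Nothing moves between the two frames, so the lid is caught. Lowering along its arc.

Request:
step_arm(commands=[[1,-0.119,0,0.065,0,-0.0375,0],[1,-0.119,0,0.065,0,-0.0375,0],[1,-0.119,0,0.065,0,-0.0375,0],[1,-0.119,0,0.065,0,-0.0375,0],[1,-0.119,0,0.065,0,-0.0375,0],[1,-0.119,0,0.065,0,-0.0375,0],[1,-0.119,0,0.065,0,-0.0375,0],[1,-0.119,0,0.065,0,-0.0375,0],[1,-0.119,0,0.065,0,-0.0375,0],[1,-0.119,0,0.065,0,-0.0375,0]])

```text
time_s: 13.7
eef_pos: [532.1, 10.8, 155.7]
tool_rot: [0.978, -0.133, 0.158, 0.019]
force: [-0.2, 0.5, -0.8]
opening: 0.6
grasp_force: 0.3
```

Request:
step_arm(commands=[[1,-0.098,0,0.082,0,-0.0375,0],[1,-0.098,0,0.082,0,-0.0375,0],[1,-0.098,0,0.082,0,-0.0375,0],[1,-0.098,0,0.082,0,-0.0375,0],[1,-0.098,0,0.082,0,-0.0375,0],[1,-0.098,0,0.082,0,-0.0375,0],[1,-0.098,0,0.082,0,-0.0375,0],[1,-0.098,0,0.082,0,-0.0375,0],[1,-0.098,0,0.082,0,-0.0375,0],[1,-0.098,0,0.082,0,-0.0375,0]])

```text
time_s: 14.53
eef_pos: [516.0, 15.4, 128.8]
tool_rot: [0.98, -0.133, 0.146, 0.018]
force: [-0.7, 0.2, -1.2]
opening: 0.6
grasp_force: 0.4
```

```bash
python3 -c "
from w import *
from h import *
plan(-161,1,101,16)
c=camera('scene'); cv2.imwrite('pics/s5.png',cv2.resize(c['img'][60:320,120:460,::-1],None,fx=2,fy=2))
for q in(.7,.6,.5,.4,.3): print(q,[((proj(c,H+C@np.array([-160*np.cos(q)+13*np.sin(q),y,160*np.sin(q)+13*np.cos(q)]))[0]-[120,60])*2).round() for y in(110,-110)])
"
```

```text
t 14.53 case TCP [-150.98    1.65   28.79] toolx [0.96 0.   0.29] tooly [ 0. -1. -0.] toolz [ 0.29  0.   -0.96] F [-0.71  0.05 -1.22] q [ 0.03  0.13  2.29 -0.19  0.45  2.02] op 0.5847151116593123
rot units [-0.07 -0.22  0.01] shift now [-0.71  0.03  0.95] final frame [-0.69  0.03  0.96]
0.7 [array([462., 286.]), array([253., 159.])]
0.6 [array([468., 285.]), array([263., 161.])]
0.5 [array([473., 286.]), array([272., 164.])]
0.4 [array([477., 288.]), array([280., 169.])]
0.3 [array([480., 292.]), array([287., 175.])]
```

View pics/s5.png

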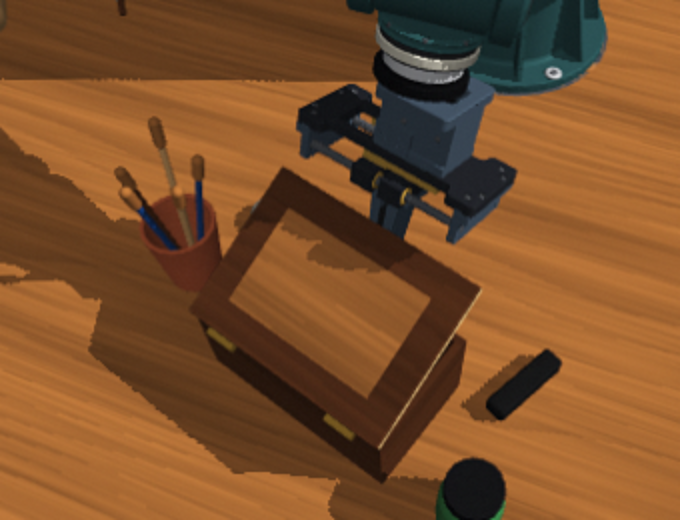

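The lid is at about 0.37 rad (corners at (481,291) and (282,168)), resting on the fingers. I carry on down, biased slightly inward.

Request:
step_arm(commands=[[1,-0.067,0,0.113,0,-0.025,0],[1,-0.067,0,0.113,0,-0.025,0],[1,-0.067,0,0.113,0,-0.025,0],[1,-0.067,0,0.113,0,-0.025,0],[1,-0.067,0,0.113,0,-0.025,0],[1,-0.067,0,0.113,0,-0.025,0],[1,-0.067,0,0.113,0,-0.025,0],[1,-0.067,0,0.113,0,-0.025,0],[1,-0.067,0,0.113,0,-0.025,0],[1,-0.067,0,0.113,0,-0.025,0]])

```text
time_s: 15.42
eef_pos: [504.5, 18.2, 95.2]
tool_rot: [0.982, -0.133, 0.134, 0.017]
force: [-21.0, 15.4, 4.7]
opening: 0.2
grasp_force: 11.0
```

Request:
step_arm(commands=[[1,-0.038,0,0.077,0,-0.02,0],[1,-0.038,0,0.077,0,-0.02,0],[1,-0.038,0,0.077,0,-0.02,0],[1,-0.038,0,0.077,0,-0.02,0],[1,-0.038,0,0.077,0,-0.02,0],[1,-0.038,0,0.077,0,-0.02,0],[1,-0.038,0,0.077,0,-0.02,0],[1,-0.038,0,0.077,0,-0.02,0],[1,-0.038,0,0.077,0,-0.02,0],[1,-0.038,0,0.077,0,-0.02,0]])

```text
time_s: 16.25
eef_pos: [500.6, 19.3, 74.1]
tool_rot: [0.983, -0.133, 0.127, 0.016]
force: [-18.3, 15.0, -0.1]
opening: 0.5
grasp_force: 10.2
```

```bash
python3 -c "
from w import *
from h import *
st()
c=camera('scene'); cv2.imwrite('pics/s6.png',cv2.resize(c['img'][60:320,120:460,::-1],None,fx=2,fy=2))
for q in(.3,.2,.15,.1,.05,0): print(q,[((proj(c,H+C@np.array([-160*np.cos(q)+13*np.sin(q),y,160*np.sin(q)+13*np.cos(q)]))[0]-[120,60])*2).round() for y in(110,-110)])
"
```

```text
t 16.25 case TCP [-166.86    1.29  -25.94] toolx [0.97 0.   0.25] tooly [ 0. -1. -0.] toolz [ 0.25  0.   -0.97] F [-21.63   9.58  -0.06] q [ 0.03  0.23  2.31 -0.2   0.37  2.05] op 0.5112148110567136
0.3 [array([480., 292.]), array([287., 175.])]
0.2 [array([482., 297.]), array([292., 182.])]
0.15 [array([482., 300.]), array([295., 186.])]
0.1 [array([482., 303.]), array([297., 190.])]
0.05 [array([482., 306.]), array([298., 194.])]
0 [array([482., 310.]), array([300., 198.])]
```

View pics/s6.png

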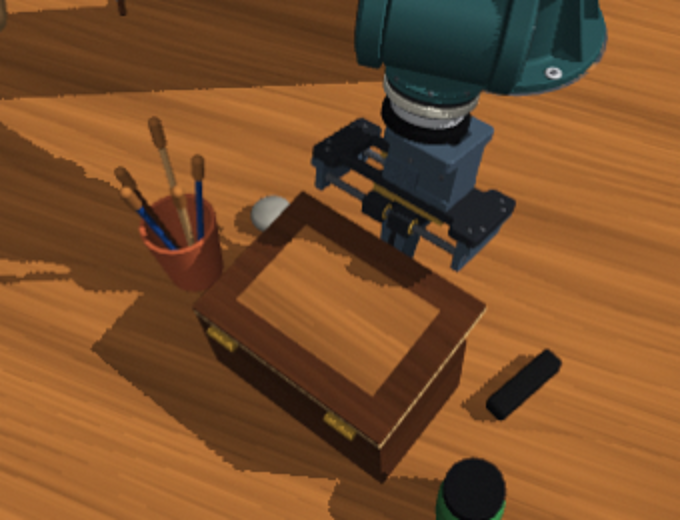

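The lid is nearly shut (about 0.06 rad, corners at (485,308) and (304,192)) and wedged on the fingers with about 20 N. I withdraw slowly outwards.

Request:
step_arm(commands=[[1,-0.02,0,-0.005,0,0,0],[1,-0.02,0,-0.005,0,0,0],[1,-0.02,0,-0.005,0,0,0],[1,-0.02,0,-0.005,0,0,0],[1,-0.02,0,-0.005,0,0,0],[1,-0.02,0,-0.005,0,0,0],[1,-0.02,0,-0.005,0,0,0],[1,-0.02,0,-0.005,0,0,0],[1,-0.02,0,-0.005,0,0,0],[1,-0.02,0,-0.005,0,0,0]])

```text
time_s: 17.13
eef_pos: [499.6, 20.2, 76.1]
tool_rot: [0.982, -0.133, 0.131, 0.015]
force: [-2.4, 0.5, -1.6]
opening: 0.3
grasp_force: 0.8
```

```bash
python3 -c "
from w import *
st()"
```

```text
t 17.13 case TCP [-168.      1.86  -23.9 ] toolx [0.97 0.   0.26] tooly [ 0. -1. -0.] toolz [ 0.26  0.   -0.97] F [-2.43 -0.14 -1.59] q [ 0.03  0.22  2.31 -0.21  0.36  2.06] op 0.2591070968230918
```

Request:
step_arm(commands=[[1,-0.02,0,-0.005,0,0,0],[1,-0.02,0,-0.005,0,0,0],[1,-0.02,0,-0.005,0,0,0],[1,-0.02,0,-0.005,0,0,0],[1,-0.02,0,-0.005,0,0,0],[1,-0.02,0,-0.005,0,0,0],[1,-0.02,0,-0.005,0,0,0],[1,-0.02,0,-0.005,0,0,0],[1,-0.02,0,-0.005,0,0,0],[1,-0.02,0,-0.005,0,0,0]])

```text
time_s: 17.97
eef_pos: [494.7, 21.6, 76.1]
tool_rot: [0.982, -0.133, 0.131, 0.015]
force: [-0.4, -0.0, -0.4]
opening: 0.7
grasp_force: 0.0
```

Request:
step_arm(commands=[[1,-0.02,0,-0.005,0,0,0],[1,-0.02,0,-0.005,0,0,0],[1,-0.02,0,-0.005,0,0,0],[1,-0.02,0,-0.005,0,0,0],[1,-0.02,0,-0.005,0,0,0],[1,-0.02,0,-0.005,0,0,0],[1,-0.02,0,-0.005,0,0,0],[1,-0.02,0,-0.005,0,0,0],[1,-0.02,0,-0.005,0,0,0],[1,-0.02,0,-0.005,0,0,0]])

```text
time_s: 18.8
eef_pos: [489.3, 22.9, 75.8]
tool_rot: [0.982, -0.133, 0.13, 0.016]
force: [0.7, 0.4, 0.4]
opening: 0.1
grasp_force: 0.0
```

```bash
python3 -c "
from w import *
from h import *
st()
c=camera('scene'); cv2.imwrite('pics/s7.png',cv2.resize(c['img'][60:320,120:460,::-1],None,fx=2,fy=2))
"
```

```text
t 18.8 case TCP [-178.63    1.77  -24.24] toolx [0.97 0.   0.26] tooly [ 0. -1. -0.] toolz [ 0.26  0.   -0.97] F [0.53 0.61 0.44] q [ 0.04  0.21  2.33 -0.22  0.36  2.08] op 0.06817956590742333
```

View pics/s7.png

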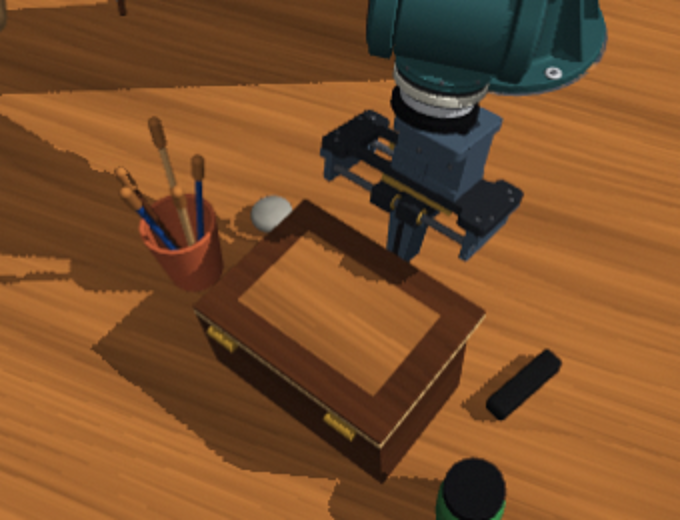

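The lid is shut (corners at (485,314) and (306,199)), the fingers carry no force, and the bystanders are unmoved. Backing off along the tool axis.

Request:
step_arm(commands=[[1,-0.3,0,-0.1,0,0,0],[1,-0.3,0,-0.5,0,0,0],[1,0,0,-1,0,0,0],[1,0,0,-1,0,0,0],[1,0,0,-1,0,0,0],[1,0,0,-1,0,0,0],[1,0,0,-0.5,0,0,0],[1,0,0,0,0,0,0],[1,0,0,0,0,0,0],[1,0,0,0,0,0,0]])

```text
time_s: 19.68
eef_pos: [442.7, 35.1, 194.0]
tool_rot: [0.982, -0.133, 0.13, 0.016]
force: [-0.2, -0.5, -1.3]
opening: 0.4
grasp_force: 0.0
```

```bash
python3 -c "
from w import *
st(); print(job_done())"
```

```text
t 19.68 case TCP [-226.77    1.     94.03] toolx [0.97 0.   0.26] tooly [ 0. -1. -0.] toolz [ 0.26  0.   -0.97] F [-0.09 -0.5  -1.35] q [ 0.08 -0.12  2.37 -0.14  0.65  2.02] op 0.4366837147985456
the job is handed in; nothing more can be done
None
```

I handed the job in at 19.7 s: the lid was tipped from behind, fell by itself, was caught on the fingers at about 0.8 rad and lowered shut; the bystanders look unmoved and the arm is clear, but the hand-in returned no verdict.

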